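# Restart the bench dust extractor on slow

## Task

The bench dust extractor was left with its mains rocker off and its full-speed key latched down, so it would start with a blast that sucks up small parts. Pressing with the closed fingers, start it on slow instead: press the release key so that the full-speed key pops up, then press the raised far end of the mains rocker to switch it on, and then press the slow key right down so that it stays latched. Press no other key and nothing out of turn, and do not lift or shift the small things lying on and around the extractor.

Things in the scene. Friction and masses are not known exactly. Their poses are not given: they have to be found in the camera images.
- extractor: grey sheet-steel bench dust extractor, 250 deep (x) x 300 wide (y) mm, fixed to the desk. Origin: centre of its underside, on the desk; +x points to its back, +y to its left as the robot sees it, +z up. In front a level black control panel, behind it a ledge with a rubber mat, then (from x = +31 mm) the intake head with its grille, 127 mm high
- panel_mid (a point): middle of the black control panel's top face, 60 mm above the desk (panel 76 deep x 286 wide mm), axes as the extractor's. In a row through it from left to right: rocker at y = +92 mm, then four white keys: release at -8, slow -46, medium -84, full -122 mm. White marks in front of the keys: a ring at release; one, two, three dots at slow, medium, full
- ledge_mid (a point): middle of the ledge's rubber mat (66 deep x 262 wide mm, 58.5 mm above the desk), 75 mm behind the row of keys
- key_release (a joint): release key, white, cap 32 (x) x 20 (y) mm with four fine ridges across its top. 0 = up (top 19 mm above the panel), grows in metres as it goes down, stop at 0.013. Return spring 1.5 N at the top to 3.5 N at the bottom. It never latches; by 0.005 down it has shoved the latch bar aside and whichever speed key was latched springs up
- key_slow (a joint): slow key, smooth white cap 32 x 20 mm. 0 = up (top 19 mm above the panel), grows in metres as it goes down, stop at 0.013. It latches when pushed past 0.0105 and then rests at about 0.009 (top 10 mm above the panel). Spring as for the release key, with about 1 N more midway to shove the latch bar. Pressing any speed key also releases the one that was latched
- key_medium (a joint): medium key, like the slow key; up at the start and not to be pressed
- key_full (a joint): full-speed key, like the slow key; at the start it is latched down at about 0.009 (top 10 mm above the panel)
- rocker (a joint): white mains rocker, 24 (y) x 48 (x) mm, pivots 4 mm above the panel about the extractor's y axis. 0 = off: its front half lies low and level, its far half (towards the back) stands raised; 0.28 rad = on: far half low and level, front half raised. An over-centre spring throws it to the nearer end; 3 to 5 N down on the far half turns it over
- key_release_top (a point): release key: centre of the top face of its cap; rises and sinks with the key
- key_slow_top (a point): slow key: centre of the top face of its cap; rises and sinks with the key
- key_medium_top (a point): medium key: centre of the top face of its cap; rises and sinks with the key
- key_full_top (a point): full-speed key: centre of the top face of its cap; rises and sinks with the key
- rocker_far_end (a point): point on the top face of the rocker's far half, 18 mm behind the pivot, where to press to switch on; 11 mm above the panel when off, 6 mm above it when on
- burnisher: burnisher with a round wooden handle, 28 x 166 x 28 mm, lying loose on the desk to the left of the extractor. Origin: centre of its underside
- brass_bar: short brass bar, 8 x 24 x 6 mm, lying loose on the ledge. Origin: centre of its underside
- plum_stone: plum-coloured abrasive stick, 8 x 24 x 8 mm, lying loose on the ledge. Origin: centre of its underside
- brush: brass brush with a wooden back, 22 x 151 x 32 mm, lying loose on the desk to the right of the extractor. Origin: centre of its underside

How it is judged:
By the outcome, as a careful person would: the job done as asked, in the order asked, and still so for the second after the job is handed in, with the robot touching nothing.
It also fails if it takes over 38 s, if anything falls off the work surface, if the arm or the gripper's body presses on something with over 40 N, if the wrist force passes 120 N, or if a joint passes its speed limit or range.

## Robot

A 6-joint arm with a two-finger parallel gripper is mounted at the origin on a cart in front of the work surface, level with it; the furniture and walls round the work are solid. World frame = base frame: x ahead of the robot, y to its left, z up, the work surface at z = 0. Lengths are in m, angles in rad, forces in N, time in s.
With the tool pointing down it reaches from about 0.35 to 0.975 m from the base axis. Payload 4.9 kg.
Tool frame: the origin (TCP) lies midway between the tips of the shut fingers; the grasp point (between the pads) lies 19 mm behind it; z points along the fingers, y is the line along which they close (so a half turn about z gives the same grasp; the last joint's range is limited). The gripper opens to 85 mm and grips with 20 to 120 N. Pads are 22 mm wide; open, the fingers measure 114 mm over their backs; the gripper's body (76 mm by 85 mm) begins 54 mm behind the grasp point. The pads swing forward as they close: fully open they stand 13 mm farther back than shut.
Start: joints at [-1.251, 0.053, 1.613, -0, 1.476, -0.119], TCP at [0.266, -0.566, 0.231] pointing down, gripper open.
Joint ranges: [-3.01, 3.01], [-1.01, 2.22], [0.06, 2.58], [-1.02, 4.17], [0.09, 2.62], [-3.14, 3.14]. Speed limits (rad/s): [2.57, 2.57, 3.14, 3.14, 3.14, 3.14].

## Interface

Orientations are given as a unit quaternion [w, x, y, z].
In Python, from plant import manip gives the robot as it stands.
- The arm moves only by the shell command python3 shift.py FILE, which reads ROWS from the file FILE. ROWS is 1 to 5 rows, one to a line, with the numbers parted by commas; each row has 7 numbers: the opening from 0.0 (shut) to 1.0 (fully open), then dx, dy, dz in m, then a rotation vector rx, ry, rz in rad; each row shifts and turns the commanded pose from where the row before left it, along the tool's axes as they then stand; what a row does not reach is not made up. A row lasts 1/8 s, in which the tool goes at most 0.0625 m and 0.188 rad, less where a joint would pass 70% of its speed; a pose out of reach is approached as far as the arm can. The fingers move at their own pace and stop on an object; the grip force is fixed at half the most. Time passes only in rows, so rows that do not move let the fingers close. It prints the time, the measured TCP pose, the force, the opening and the grip force at its end. Input that does not fit is refused with a message, and nothing moves.
- manip.state(): the state, without advancing time (a new reading comes with each control period).
- manip.grab_frame(name): name is "side" or "top"; returns the picture (400x640x3 uint8, red, green, blue); there is no depth.
- manip.camera_params(name): a dict with "intrinsics" (3x3 intrinsics, pixels), "k1" (the pictures are not rectified: a ray, as slopes to the right and down, at radius r is drawn at 1 + k1 r^2 times it, then the intrinsics apply), "xyz" and "orientation" of the camera in the world. Camera axes: x right, y down, z forward; pixel columns grow to the right and rows downward; lengths in m; the calibration is good to about 2 mm. A picture is of the moment at which its call begins. camera_params takes no time and is no camera call.
- manip.job_done(): hands the job in; it is judged then, once.
The state is a dict: "time": time; "joint_pos": joint angles; "joint_vel": joint speeds; "joint_efforts": joint torques, N m; "tool_pos": TCP position; "tool_rot": TCP orientation; "contact_force": force on the tool from outside, world axes, zero at the start; "ft_torque": the same for the moment, N m; "gripper_width": opening from 0.0 (shut) to 1.0 (fully open); "grasp_force": force on a finger pad.
Only numpy, scipy, OpenCV 4.12 (cv2) and the standard library are available. Lean on these libraries where they do the work, as an engineer would, in place of code of your own. Each camera call takes 0.05 s, during which the arm holds its last target. There are 200 camera calls.

## Working session

There is one attempt and no reset: what is moved stays moved. The work goes in short steps, Python scripts to look and compute and a shell command to move; the robot and the scene stay as the last step left them, time stands still between calls to the robot, and variables do not carry over. Pictures are saved under pics/ and viewed, at most 10 in all, crops included, and the job is handed in when it is done.

```bash
ls; mkdir -p pics
python3 - <<'E'
from plant import manip
import cv2
for n in("side","top"):
    cv2.imwrite(f"pics/{n}0.png",manip.grab_frame(n)[:,:,::-1]); print(n,manip.camera_params(n))
print(manip.state())
E
```

```text
pics
plant.py
shift.py
side {'intrinsics': array([[475.14758013,   0.        , 330.67557429],
       [  0.        , 475.14758013, 207.43879452],
       [  0.        ,   0.        ,   1.        ]]), 'k1': -0.022048010244741935, 'xyz': array([0.35812162, 0.79140528, 0.75086552]), 'orientation': array([ 0.0500995 , -0.11023803,  0.90368402, -0.41072231])}
top {'intrinsics': array([[462.48828294,   0.        , 320.09475247],
       [  0.        , 462.48828294, 201.67450784],
       [  0.        ,   0.        ,   1.        ]]), 'k1': -0.07556969129236911, 'xyz': array([0.39206543, 0.06642507, 1.0343961 ]), 'orientation': array([-0.05197371,  0.71279045, -0.69552833,  0.07395172])}
{'time': 0.1, 'joint_pos': array([-1.25097970e+00,  5.32677758e-02,  1.61414730e+00,  8.45414428e-06,
        1.47600404e+00, -1.19029471e-01]), 'joint_vel': array([ 8.55312622e-04, -7.58056258e-04, -3.80903971e-03,  1.49924929e-05,
       -5.10704181e-04,  1.90164756e-04]), 'joint_efforts': array([-1.66078986e-03, -3.94902813e+01, -3.71365535e+01, -2.29030702e-04,
        3.89813547e-03, -1.18711986e-05]), 'tool_pos': array([ 0.26536801, -0.56524782,  0.23020587]), 'tool_rot': array([-9.09053967e-04,  9.76022876e-01,  2.17666055e-01, -8.73420083e-05]), 'contact_force': array([-0.57628428, -0.60517472, -0.18493151]), 'ft_torque': array([0.00465816, 0.00106668, 0.04170475]), 'grasp_force': 0.0, 'gripper_width': 1.0005400665841728}
```

View pics/side0.png

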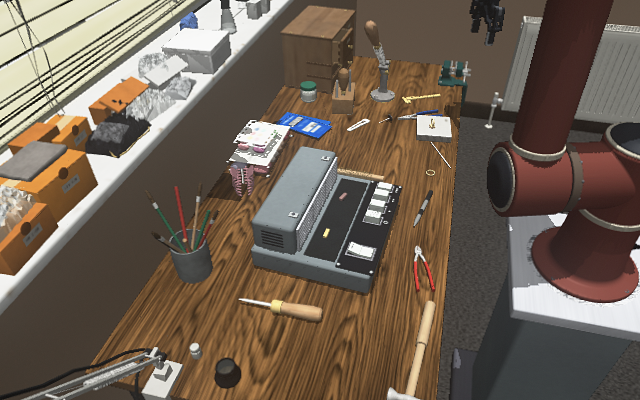

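View pics/top0.png

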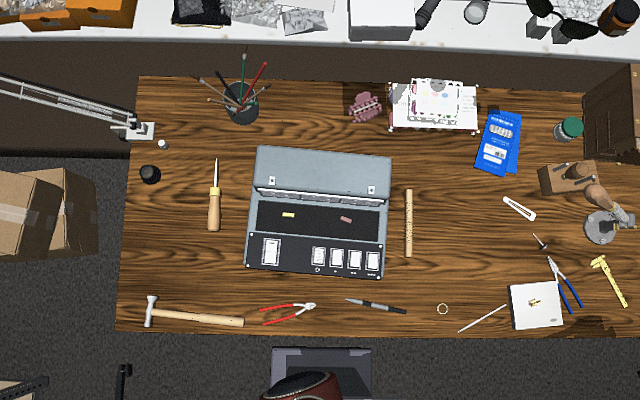

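The top view shows the rocker at about (271,251) and the keys at (319,256), (336,258), (355,259) and (372,261). In the side view they lie between about (362,252) and (384,188). Next I find the white blobs and triangulate them.

```bash
cat > h.py <<'E'
import numpy as np, cv2
from scipy.spatial.transform import Rotation as R
from plant import manip
def cam(n):
    p=manip.camera_params(n); q=p["orientation"]
    return p["intrinsics"],p["k1"],np.array(p["xyz"]),R.from_quat(np.r_[q[1:],q[0]])
def ray(n,uv):
    K,k,c,r=cam(n)
    s=cv2.undistortPoints(np.array([[uv]],float),K,np.array([k,0,0,0.]))[0,0]
    return c,r.apply([*s,1])
def onplane(n,uv,z):
    c,d=ray(n,uv); return c+d*(z-c[2])/d[2]
def tri(a,b):
    (c1,d1),(c2,d2)=ray("top",a),ray("side",b)
    s=np.linalg.lstsq(np.c_[d1,-d2],c2-c1,rcond=None)[0]
    p,q=c1+d1*s[0],c2+d2*s[1]; return (p+q)/2,np.linalg.norm(p-q)
def proj(n,P):
    K,k,c,r=cam(n); v=r.inv().apply(np.array(P)-c)
    return cv2.projectPoints(v.reshape(-1,1,3),np.zeros(3),np.zeros(3),K,np.array([k,0,0,0.]))[0][:,0]
E
python3 - <<'E'
from h import *
for n,(x0,y0,x1,y1) in dict(top=(250,230,395,285),side=(330,175,405,265)).items():
    im=cv2.imread(f"pics/{n}0.png"); g=im.min(2)
    m=(g>150).astype(np.uint8); 
    cs,_=cv2.findContours(m[y0:y1,x0:x1],0,2)
    for c in cs:
        if cv2.contourArea(c)>15: print(n,np.round(np.array(cv2.minAreaRect(c)[0])+[x0,y0],1),[round(v,1) for v in cv2.minAreaRect(c)[1]],cv2.contourArea(c))
def crop(n,b,f):
    x0,y0,x1,y1=b; return cv2.resize(cv2.imread(f"pics/{n}0.png")[y0:y1,x0:x1],None,fx=f,fy=f,interpolation=2)
a=crop("top",(240,225,400,285),5);cv2.imwrite("pics/ctop.png",a)
cv2.imwrite("pics/cside.png",crop("side",(310,170,410,270),6))
E
```

```text
top [372.5 261. ] [18.0, 13.0] 143.0
top [354.5 259.5] [19.0, 13.0] 146.0
top [336.5 257.5] [19.0, 13.0] 152.0
top [318.  255.7] [13.5, 18.7] 158.5
top [270.7 251.5] [16.8, 26.8] 409.5
top [317.5 240. ] [20.0, 135.0] 90.5
side [360.1 251. ] [28.2, 13.7] 218.0
side [374.5 213.4] [18.6, 7.0] 74.5
side [377.4 202.5] [14.7, 5.9] 68.5
side [382.1 192.8] [16.7, 7.6] 62.5
side [384.  184.9] [14.1, 5.4] 58.0
side [346.7 181.8] [18.8, 42.5] 81.5
```

View pics/ctop.png

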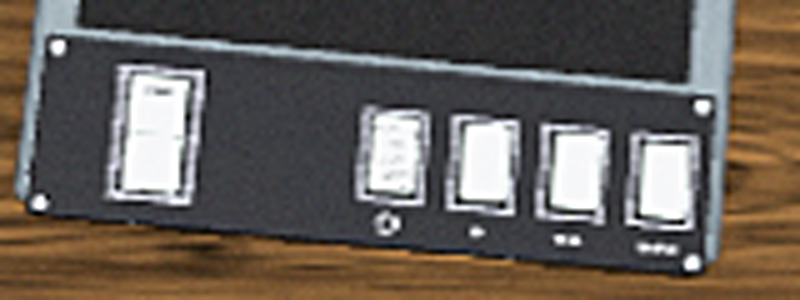

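View pics/cside.png

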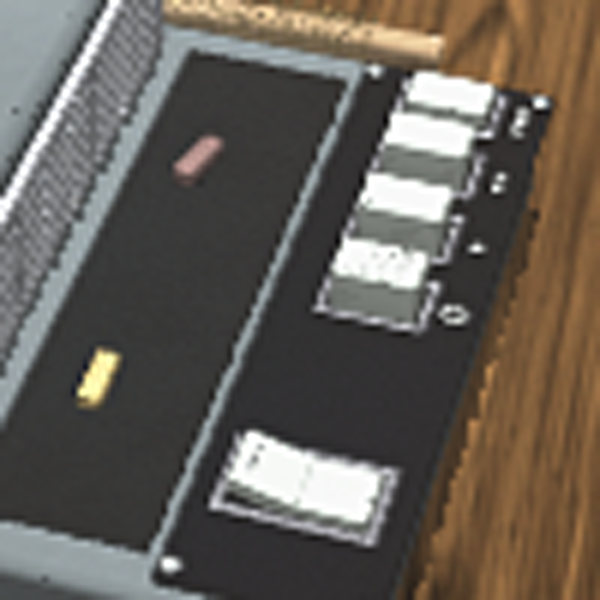

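The crops show the white caps, the ring below the leftmost key (release, crop 397,153), the raised far half of the rocker, and panel screws at crop (58,47), (703,106), (40,203) and (693,263).

Run:
```python
from h import *
T=lambda p:(np.array(p)+.5)/5-.5+[240,225]
S=lambda p:(np.array(p)+.5)/6-.5+[310,170]
for n,a,b in [("rel",(398,153),(380,264)),("slow",(489,160),(407,199)),("med",(579,168),(432,133)),("full",(667,178),(451,93)),("scrBL",(58,47),(171,565)),("scrBR",(703,106),(375,71)),("scrFR",(693,263),(541,102))]:
    p,e=tri(T(a),S(b)); print(n,p.round(4),round(e,4))
sc=np.array([onplane("top",T(p),.06) for p in [(58,47),(703,106),(40,203),(693,263)]]); print(sc.round(4))
mid=sc.mean(0); yv=(sc[0]+sc[2]-sc[1]-sc[3]); yaw=np.arctan2(-yv[0],yv[1]); print("mid",mid,"yaw",yaw)
for n,a,z in [("rel",(398,153),.079),("slow",(489,160),.079),("med",(579,168),.079),("full",(667,178),.070)]: 
    P=onplane("top",T(a),z)-mid; print(n,(R.from_euler("z",-yaw).apply(P)).round(4))
ex=R.from_euler("z",yaw)
for n,l in dict(rel=(0,-.008,.019),slow=(0,-.046,.019),rockfar=(.018,.092,.011)).items(): 
    w=mid+ex.apply(l); print(n,w.round(4),((proj("side",w)[0]-[310,170]+.5)*6-.5).round(),((proj("top",w)[0]-[240,225]+.5)*5-.5).round())
s=manip.state(); q=s["tool_rot"]; r=R.from_quat(np.r_[q[1:],q[0]]); print(r.as_matrix().round(3))
```

```text
rel [0.4525 0.0378 0.0752] 0.0009
slow [ 0.4498 -0.      0.0749] 0.0022
med [ 0.447  -0.0372  0.0771] 0.0026
full [ 0.4447 -0.0752  0.0672] 0.0017
scrBL [0.4945 0.1817 0.0602] 0.0006
scrBR [ 0.4764 -0.0916  0.0595] 0.0006
scrFR [ 0.4103 -0.0874  0.0599] 0.0007
[[ 0.4949  0.1818  0.06  ]
 [ 0.4766 -0.0915  0.06  ]
 [ 0.4293  0.1863  0.06  ]
 [ 0.4107 -0.0874  0.06  ]]
mid [0.45287439 0.0472924  0.06      ] yaw -0.06732722427056274
rel [ 0.0004 -0.0094  0.019 ]
slow [ 0.001 -0.047  0.019]
med [ 0.001  -0.0844  0.019 ]
full [ 0.0007 -0.1223  0.01  ]
rel [0.4523 0.0393 0.079 ] [379. 259.] [395. 154.]
slow [0.4498 0.0014 0.079 ] [404. 192.] [486. 162.]
rockfar [0.477  0.1379 0.071 ] [252. 457.] [159.  90.]
[[ 0.905  0.425 -0.001]
 [ 0.425 -0.905  0.002]
 [ 0.    -0.002 -1.   ]]
```

Both views agree to 1–2 mm. Targets are release (0.4523, 0.039), slow (0.4499, 0.001) and rocker (0.477, 0.138), with yaw −0.067. First I turn the tool square to the extractor with the fingers shut, then measure again.

```bash
echo '0,0,0,0,0,0,0.169
0,0,0,0,0,0,0.169
0,0,0,0,0,0,0.168
0,0,0,0,0,0,0' > mv.in && python3 shift.py mv.in
cat > go.py <<'E'
import sys
from h import *
s=manip.state(); q=s["tool_rot"]; r=R.from_quat(np.r_[q[1:],q[0]])
print("t",round(s["time"],2),s["tool_pos"].round(4),"xaxis",r.as_matrix()[:,0].round(3),"z",r.as_matrix()[:,2].round(3),"F",s["contact_force"].round(1),"w",round(s["gripper_width"],3))
print("tool delta",r.inv().apply(np.array(eval(sys.argv[1]))-s["tool_pos"]).round(4))
E
python3 go.py '[.4523,.039,.12]'
```

```text
time: 0.6
tool_pos: [0.2654, -0.5655, 0.2307]
tool_rot: [-0.0, 0.999, -0.033, -0.0]
contact_force: [-0.2, 0.4, 0.4]
gripper_width: 0.144
grasp_force: 0.0
t 0.6 [ 0.2654 -0.5655  0.2307] xaxis [ 0.998 -0.065 -0.   ] z [-0.     0.001 -1.   ] F [-0.2  0.4  0.4] w 0.144
tool delta [ 0.1471 -0.6153  0.1112]
```

```bash
echo '0,0.013,-0.055,0,0,0,0
0,0.013,-0.055,0,0,0,0
0,0.013,-0.055,0,0,0,0
0,0.013,-0.055,0,0,0,0
0,0.013,-0.055,0,0,0,0' > mv.in && python3 shift.py mv.in >/dev/null;  echo '0,0.013,-0.055,0,0,0,0
0,0.013,-0.055,0,0,0,0
0,0.013,-0.055,0,0,0,0
0,0.013,-0.055,0,0,0,0
0,0.013,-0.055,0,0,0,0' > mv.in && python3 shift.py mv.in >/dev/null; echo '0,0,0,0,0,0,0
0,0,0,0,0,0,0' > mv.in && python3 shift.py mv.in>/dev/null; python3 go.py '[.4523,.039,.12]'
```

```text
t 2.1 [ 0.432  -0.026   0.2311] xaxis [ 0.998 -0.065 -0.   ] z [-0.001 -0.    -1.   ] F [0.3 0.8 0.1] w 0.002
tool delta [ 0.0161 -0.0662  0.1111]
```

```bash
echo '0,0.008,-0.033,0,0,0,0
0,0.008,-0.033,0,0,0,0
0,0,0,0.05,0,0,0
0,0,0,0.05,0,0,0
0,0,0,0,0,0,0' > mv.in && python3 shift.py mv.in >/dev/null; python3 go.py '[.4523,.039,.092]'
python3 - <<'E'
from h import *
for n in("side","top"): cv2.imwrite(f"pics/{n}1.png",manip.grab_frame(n)[:,:,::-1])
a=cv2.resize(cv2.imread("pics/side1.png")[165:275,300:420],None,fx=5,fy=5,interpolation=2)
cv2.imwrite("pics/c1.png",a)
E
```

```text
t 2.73 [0.4491 0.0377 0.1269] xaxis [ 0.998 -0.069 -0.01 ] z [-0.01   0.001 -1.   ] F [-0.8 -0.7 -0. ] w 0.001
tool delta [ 0.0035 -0.0015  0.0349]
```

View pics/c1.png

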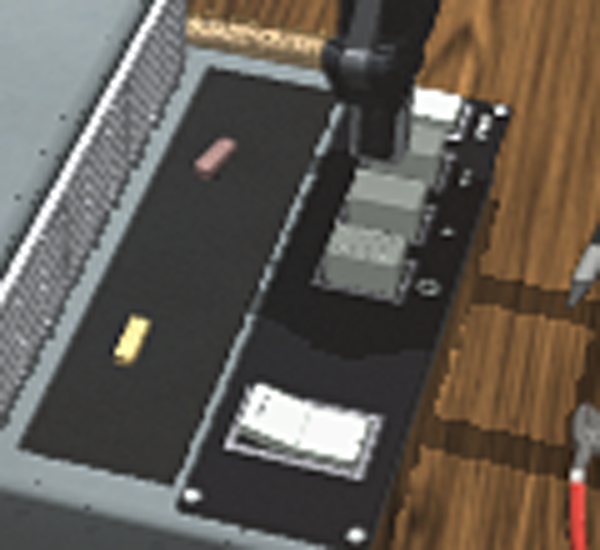

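The closed fingertips at crop (385,160) hover about 48 mm above the release key, which fits the line of sight; nothing has been disturbed. Next I lower to just above the key and fine-align.

```bash
echo '0,0.002,-0.001,0.018,0,0,0
0,0,0,0.008,0,0,0
0,0,0,0,0,0,0
0,0,0,0,0,0,0' > mv.in && python3 shift.py mv.in >/dev/null; python3 go.py '[.4523,.039,.079]'
```

```text
t 3.33 [0.4554 0.0397 0.1066] xaxis [ 0.998 -0.067  0.002] z [ 0.002 -0.    -1.   ] F [-0.3 -0.2  0.7] w -0.002
tool delta [-0.0031  0.0009  0.0276]
```

```bash
echo '0,-0.003,0.001,0.012,0,0,0
0,0,0,0.01,0,0,0
0,0,0,0,0,0,0
0,0,0,0,0,0,0' > mv.in && python3 shift.py mv.in >/dev/null; python3 go.py '[.4523,.039,.079]'
```

```text
t 3.83 [0.4515 0.0391 0.0831] xaxis [ 0.998 -0.067 -0.   ] z [-0.  0. -1.] F [0.1 0.  0.6] w 0.003
tool delta [0.0008 0.0001 0.0041]
```

```bash
echo '0,0,0,0.005,0,0,0
0,0,0,0.005,0,0,0
0,0,0,0.003,0,0,0
0,0,0,0,0,0,0' > mv.in && python3 shift.py mv.in >/dev/null; python3 go.py '[.4523,.039,.079]'
```

```text
t 4.33 [0.4521 0.0391 0.0704] xaxis [ 0.998 -0.067  0.001] z [ 0.001 -0.    -1.   ] F [1.8 0.8 2.3] w 0.002
tool delta [ 0.0003  0.0001 -0.0086]
```

```bash
echo '0,0,0,-0.02,0,0,0
0,0,0,-0.02,0,0,0
0,0.006,-0.034,0,0,0,0
0,0.006,-0.034,0,0,0,0
0,0.006,-0.034,0,0,0,0' > mv.in && python3 shift.py mv.in >/dev/null; echo '0,0,0,0,0,0,0
0,0,0,0,0,0,0' > mv.in && python3 shift.py mv.in >/dev/null; python3 go.py '[.477,.138,.071]'
python3 - <<'E'
from h import *
for n in("side","top"): cv2.imwrite(f"pics/{n}2.png",manip.grab_frame(n)[:,:,::-1])
a=cv2.resize(cv2.imread("pics/side2.png")[165:275,300:420],None,fx=5,fy=5,interpolation=2)
b=cv2.resize(cv2.imread("pics/side0.png")[165:275,300:420],None,fx=5,fy=5,interpolation=2)
cv2.imwrite("pics/c2.png",a)
E
```

```text
t 5.2 [0.4757 0.1392 0.1096] xaxis [ 0.998 -0.067 -0.002] z [-0.002 -0.001 -1.   ] F [-0.4  0.3  0.5] w 0.001
tool delta [0.0015 0.0011 0.0386]
```

View pics/c2.png

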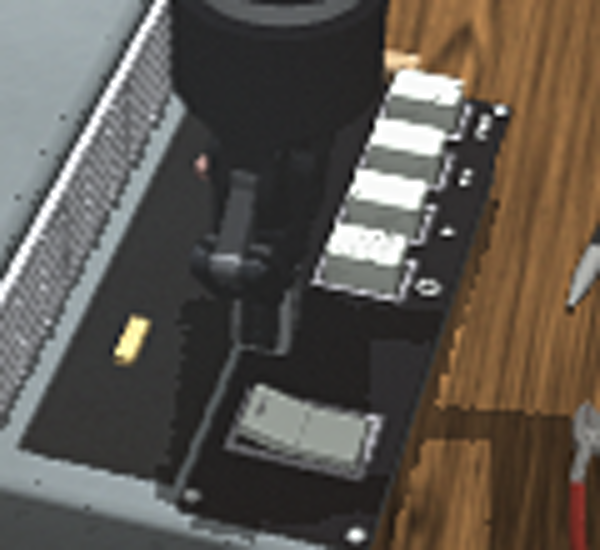

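The full key (crop 430,90) has popped up: all four caps show tall front faces. The fingers hover above the rocker's far half. Pressing in small steps, about 38.6 mm to contact.

```bash
echo '0,0.001,0.001,0.018,0,0,0
0,0,0,0.012,0,0,0
0,0,0,0,0,0,0
0,0,0,0,0,0,0' > mv.in && python3 shift.py mv.in >/dev/null; python3 go.py '[.477,.138,.071]';  echo '0,0,0,0.006,0,0,0
0,0,0,0.004,0,0,0
0,0,0,0,0,0,0' > mv.in && python3 shift.py mv.in >/dev/null; python3 go.py '[.477,.138,.066]'
```

```text
t 5.8 [0.4773 0.1385 0.0801] xaxis [ 0.998 -0.067 -0.   ] z [-0. -0. -1.] F [ 0.1 -0.   0.1] w -0.001
tool delta [-0.0002  0.0005  0.0091]
t 6.17 [0.4775 0.1387 0.0704] xaxis [ 0.998 -0.067  0.   ] z [ 0.  0. -1.] F [ 0.6 -0.9  0.6] w 0.001
tool delta [-0.0005  0.0007  0.0044]
```

```bash
echo '0,0,0,0.002,0,0,0
0,0,0,0,0,0,0' > mv.in && python3 shift.py mv.in >/dev/null; python3 go.py '[.477,.138,.066]';  echo '0,0,0,0.002,0,0,0
0,0,0,0,0,0,0' > mv.in && python3 shift.py mv.in >/dev/null; python3 go.py '[.477,.138,.066]'
```

```text
t 6.42 [0.4768 0.1386 0.0679] xaxis [ 0.998 -0.067 -0.001] z [-0.001 -0.    -1.   ] F [-1.1 -0.  -0.5] w 0.001
tool delta [0.0002 0.0006 0.0019]
t 6.67 [0.4771 0.1386 0.0661] xaxis [ 0.998 -0.067 -0.   ] z [-0. -0. -1.] F [-0.8 -0.3  0.3] w -0.0
tool delta [-0.0001  0.0006  0.0001]
```

```bash
echo '0,0,0,0.001,0,0,0
0,0,0,0,0,0,0' > mv.in && python3 shift.py mv.in | grep force; python3 go.py '[.477,.138,.066]'; echo '0,0,0,-0.02,0,0,0
0,0,0,-0.03,0,0,0
0,-0.007,0.035,0,0,0,0
0,-0.007,0.035,0,0,0,0
0,-0.006,0.035,0,0,0,0' > mv.in && python3 shift.py mv.in >/dev/null; echo '0,-0.002,0.03,0,0,0,0
0,0,0,0,0,0,0
0,0,0,0,0,0,0' > mv.in && python3 shift.py mv.in >/dev/null; python3 go.py '[.4499,.001,.079]'
python3 - <<'E'
from h import *
for n in("side","top"): cv2.imwrite(f"pics/{n}3.png",manip.grab_frame(n)[:,:,::-1])
a=cv2.resize(cv2.imread("pics/side3.png")[165:275,300:420],None,fx=5,fy=5,interpolation=2)
cv2.imwrite("pics/c3.png",a)
E
```

```text
contact_force: [-3.9, -0.7, 5.1]
grasp_force: 2.7
t 6.92 [0.4772 0.1386 0.0659] xaxis [ 0.998 -0.067 -0.001] z [-0.001 -0.    -1.   ] F [-3.9 -0.7  5.1] w -0.003
tool delta [-0.0001  0.0006 -0.0001]
t 7.92 [0.4463 0.0058 0.1152] xaxis [ 0.998 -0.067 -0.   ] z [ 0.  0. -1.] F [-0.8 -0.4  0. ] w 0.001
tool delta [0.0039 0.0045 0.0362]
```

View pics/c3.png

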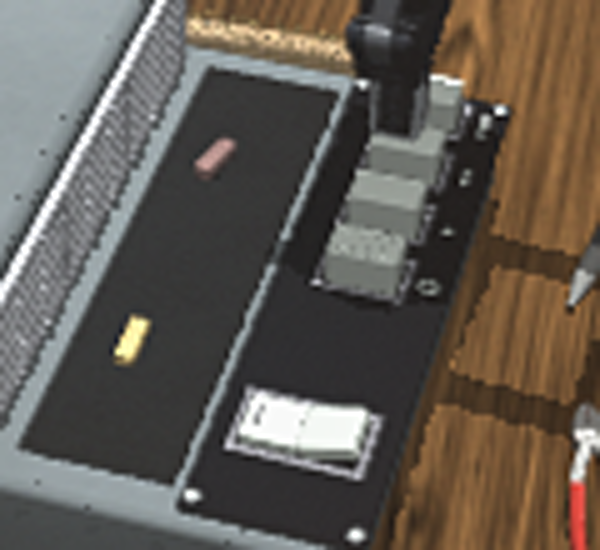

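The rocker (crop 300,430) now has its front half raised and its far half low, so it is on, and the stop was felt at z = 0.066. All four keys are still up. Next is the slow key.

```bash
echo '0,0.0035,0.0045,0.016,0,0,0
0,0,0,0.015,0,0,0
0,0,0,0,0,0,0
0,0,0,0,0,0,0' > mv.in && python3 shift.py mv.in >/dev/null; python3 go.py '[.4499,.001,.079]'
```

```text
t 8.53 [0.4493 0.0008 0.084 ] xaxis [ 0.998 -0.067 -0.001] z [-0.001  0.    -1.   ] F [-0.4 -0.  -0.5] w 0.003
tool delta [ 0.0005 -0.0003  0.005 ]
```

```bash
echo '0,0,0,0.005,0,0,0
0,0,0,0.005,0,0,0
0,0,0,0.004,0,0,0
0,0,0,0.003,0,0,0
0,0,0,0,0,0,0' > mv.in && python3 shift.py mv.in >/dev/null; python3 go.py '[.4499,.001,.066]';  echo '0,0,0,0.001,0,0,0
0,0,0,0,0,0,0' > mv.in && python3 shift.py mv.in >/dev/null; python3 go.py '[.4499,.001,.066]'
```

```text
t 9.15 [0.45   0.0006 0.0675] xaxis [ 0.998 -0.067  0.001] z [ 0.001 -0.    -1.   ] F [ 1.1 -0.6  2.2] w 0.004
tool delta [-0.0001 -0.0004  0.0015]
t 9.4 [0.4499 0.0006 0.0666] xaxis [ 0.998 -0.067  0.001] z [ 0.001 -0.    -1.   ] F [ 2.1 -0.   3.2] w 0.001
tool delta [-0.0001 -0.0004  0.0006]
```

```bash
echo '0,0,0,0.001,0,0,0
0,0,0,0,0,0,0' > mv.in && python3 shift.py mv.in >/dev/null; python3 go.py '[.4499,.001,.066]';  echo '0,0,0,-0.02,0,0,0
0,0,0,-0.04,0,0,0
0,0,0,-0.05,0,0,0
0,-0.03,0.05,-0.02,0,0,0
0,0,0.06,0,0,0,0' > mv.in && python3 shift.py mv.in >/dev/null; echo '0,0,0.06,0,0,0,0
0,0,0.06,0,0,0,0
0,0,0.06,0,0,0,0
0,0,0,0,0,0,0
0,0,0,0,0,0,0' > mv.in && python3 shift.py mv.in
python3 - <<'E'
from h import *
for n in("side","top"): cv2.imwrite(f"pics/{n}4.png",manip.grab_frame(n)[:,:,::-1])
a=cv2.resize(cv2.imread("pics/side4.png")[165:275,300:420],None,fx=5,fy=5,interpolation=2)
cv2.imwrite("pics/c4.png",a)
E
```

```text
t 9.65 [0.45   0.0006 0.066 ] xaxis [ 0.998 -0.067  0.001] z [ 0.001 -0.    -1.   ] F [ 2.3 -0.5  6.1] w 0.002
tool delta [-0.0001 -0.0004 -0.    ]
time: 10.9
tool_pos: [0.3992, -0.2859, 0.1939]
tool_rot: [-0.001, 0.999, -0.034, -0.001]
contact_force: [1.1, 1.2, 0.2]
gripper_width: 0.003
grasp_force: 0.0
```

View pics/c4.png

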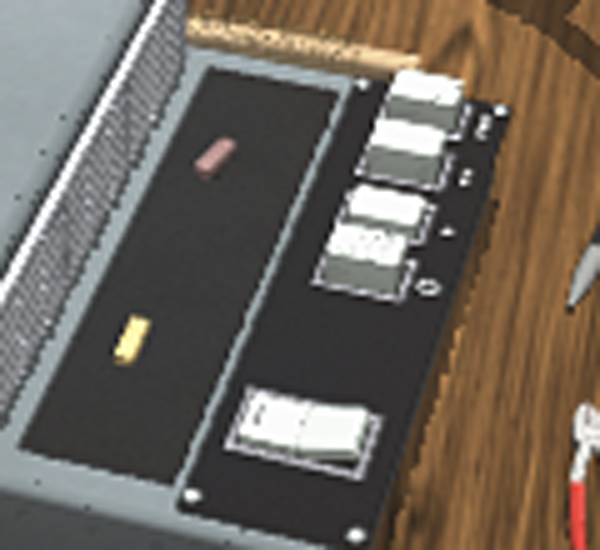

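The slow key (crop 385,210) is latched low, the release, medium and full keys are up, and the rocker is on. The bar and stone have not moved and the arm is clear.

```bash
python3 -c "
from plant import manip; print(manip.job_done())"
```

```text
the job is handed in; nothing more can be done
None
```

I pressed release, rocker and slow in that order: the final picture shows the full-speed key up, the rocker on, the slow key latched and the small parts unmoved, and the job was handed in at about 11 s.

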